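Close the photometer and switch it to measure

TASK

Take the photometer's aluminium cover plate out of its rack and lay it flat on the bench, handle up, letting go of it; then take it by the handle, tilt its tongue in under the steel lip of the photometer's pocket and turn it down so that it lies flat and fully home in the pocket. Only when the cover is home and let go, press the round key all the way until it stays down by itself and the square key pops up; do not press the two narrow keys and leave the other things on the bench where they are.

Things in the scene. Friction and masses are not known exactly. Their poses are not given: they have to be found in the camera images.
- photometer: white bench photometer 210 (its x, front to back) x 190 (y) x 63 mm high to its flat deck, fixed to the bench. Origin: centre of its underside; its x axis points from its front (which faces roughly the robot) to its back. Along the front of the deck is a row of four grey keys, behind them a steel lip, behind that the open rectangular pocket.
- pocket (a point): centre of the pocket's floor, 55 mm above the bench, 8 mm below the deck: where the cover plate's origin lies when home. Axes as the photometer's. The pocket is 93 mm long in x (-46.5 to +46.5 mm from here) and 68 mm wide; back and side walls 8 mm high. Its front end (-x) lies under the lip, where two cheeks leave a slot 52 mm wide for the tongue.
- lip_edge (a point): middle of the steel lip's free lower edge, 34.5 mm in front (-x) of pocket and 11 mm above the pocket floor. The lip is 4 mm thick, 72 mm wide, and overhangs the pocket by 12 mm; the pocket's front wall closes the space under it. At a tilt of 20 degrees the tongue goes about 10 mm under the lip before jamming, the rest as it is turned down.
- cover_plate: flat aluminium cover plate 90 (its x) x 64 (y) x 8 mm (z), about 0.15 kg. Origin: centre of its underside. The 14 mm at its -x end is a tongue 48 mm wide. A black straight handle rib stands on its upper face (+z). It starts upright in the rack, tongue end up, the handle on the side away from the robot.
- handle (a point): grip point of the plate's handle rib: 8 mm from the plate's origin towards +x, 32 mm above its underside, 8 mm below the rib's top. The rib is 36 mm long (plate x), 12 mm wide (y) and 32 mm high.
- tongue (a point): middle of the tongue's end edge on the underside of the plate (plate x = -45 mm).
- rack: white plastic rack, 70 x 84 mm base, 36 mm high, fixed to the bench. Origin: centre of the slot at bench level. The slot runs along its y axis, is 11 mm wide and 28 mm deep, its floor 6 mm up; its +x axis points the way the plate's handle faces. Between rack and photometer the bench is free, at least 150 mm wide, from 0.40 to 0.62 m ahead of the robot.
- key_round (a joint): push key of the photometer with a round cap, 25 mm diameter; the caps' tops are 20 mm above the deck when up. Joint: 0 = up, grows as pressed to 0.012 m at the stop; latched about 0.0095. Sprung: 2 N rising to about 8 N at 3 to 4 mm, where it lets any latched key pop up; then easier, until at 10 mm it latches; a hard stop at 12 mm. Let go before 10 mm, it comes back up.
- key_round_top (a point): centre of the top face of key_round. The four keys stand 38 mm apart in one row 72 mm in front of the photometer's origin; their order varies.
- key_square (a joint): push key of the photometer with a square cap, 24 x 24 mm. This key is latched down at the start; the caps' tops are 20 mm above the deck when up. Joint: 0 = up, grows as pressed to 0.012 m at the stop; latched about 0.0095. Same springs and latch as key_round.
- key_square_top (a point): centre of the top face of key_square. The four keys stand 38 mm apart in one row 72 mm in front of the photometer's origin; their order varies.
- key_long (a joint): push key of the photometer with a narrow cap lengthwise, 30 mm front to back and 10 mm wide; the caps' tops are 20 mm above the deck when up. Joint: 0 = up, grows as pressed to 0.012 m at the stop; latched about 0.0095. Same springs and latch as key_round.
- key_long_top (a point): centre of the top face of key_long. The four keys stand 38 mm apart in one row 72 mm in front of the photometer's origin; their order varies.
- key_cross (a joint): push key of the photometer with a narrow cap crosswise, 10 mm front to back and 27 mm wide; the caps' tops are 20 mm above the deck when up. Joint: 0 = up, grows as pressed to 0.012 m at the stop; latched about 0.0095. Same springs and latch as key_round.
- key_cross_top (a point): centre of the top face of key_cross. The four keys stand 38 mm apart in one row 72 mm in front of the photometer's origin; their order varies.
- beaker: bystander: small glass beaker, 56 mm wide, 70 mm high; origin in its underside.
- reagent: bystander: amber glass bottle, 64 mm wide, 130 mm high; origin in its underside.
- jar: bystander: small clear jar, 44 mm wide, 50 mm high; origin in its underside.
- weight: bystander: brass weight, 32 mm wide, 46 mm high; origin in its underside.
- can: bystander: can, 54 mm wide, 90 mm high; origin in its underside.
- dish: bystander: low white dish, 80 mm wide, 16 mm high; origin in its underside.
- spatula: bystander: lab spatula lying on the bench, 160 mm long; origin in its underside.
Mind the look-alikes: they are no part of the job. Leave any green or orange look-alike of the cover_plate alone.

How it is judged:
By the outcome, as a careful person would: the job done as asked, in the order asked, and still so for the second after the job is handed in, with the robot touching nothing.
It also fails if it takes over 72 s, if anything falls off the work surface, if the arm or the gripper's body presses on something with over 40 N, if the wrist force passes 120 N, or if a joint passes its speed limit or range.

ROBOT

A 6-joint arm with a two-finger parallel gripper is mounted at the origin on the work surface. World frame = base frame: x ahead of the robot, y to its left, z up, the work surface at z = 0. Lengths are in mm, angles in rad, forces in N, time in s.
With the tool pointing down it reaches from about 275 to 750 mm from the base axis. Payload 10.2 kg.
Tool frame: the origin (TCP) lies between the finger pads; the fingertips stand 17 mm ahead of it and the grasp point (between the pads) lies 2 mm behind it (tips_ahead is the distance from the TCP to the fingertips, in mm); z points along the fingers, y is the line along which they close (so a half turn about z gives the same grasp; the last joint's range is limited). The gripper opens to 85 mm and grips with 20 to 120 N. Pads are 22 mm wide; open, the fingers measure 114 mm over their backs; the gripper's body (76 mm by 85 mm) begins 54 mm behind the grasp point. The pads swing forward as they close: fully open they stand 13 mm farther back than shut.
Start: joints at [0.963, 0.313, 1.498, -0, 1.331, -0.223], TCP at [197.084, 486.61, 248.294] pointing down, gripper open.
Joint ranges: [-2.94, 2.94], [-0.97, 2.17], [0.19, 2.56], [-1.23, 4.37], [0.02, 3.11], [-2.88, 2.88]. Speed limits (rad/s): [2.39, 2.39, 3.01, 3.14, 3.14, 3.14].

INTERFACE

Orientations are given as a unit quaternion [w, x, y, z].
In Python, from rig import sense, capture, finish_job, boxes_of, tips_ahead gives the robot as it stands.
- The arm moves only by the tool drive_tool, never from a script. Its argument "commands" is text: rows parted by semicolons, each of 7 numbers parted by spaces: the shift along the world's x, y, z in units of 0.1 m (1.0 is 0.1 m), then the turn, a rotation vector about the world's x, y, z in units of pi/4 rad (1.0 is pi/4 rad), then the opening in per cent of the stroke, from 0 (shut) to 100 (fully open). A call has 1 to 20 rows; each row shifts and turns the commanded pose from where the row before left it; what a row does not reach is not made up. A row lasts 1/12 s, in which the tool goes at most 41.7 mm and 7.16 degrees, less where a joint would pass 70% of its speed; a pose out of reach is approached as far as the arm can. A call with a number of a shift or a turn outside -1 to 1 is refused whole. A call with a gripper value outside its range is refused whole. The fingers move at their own pace and stop on an object; "force" is the grip in N (left out, the last holds). Time passes only in rows, so rows that do not move let the fingers close. It gives the time, the measured TCP pose, the force, the opening and the grip force at its end, in the units of the state.
- sense(): the state, without advancing time (a new reading comes with each control period).
- capture(name): name is "scene" or "top" or "wrist"; returns a dict with "pixels" (420x560x3 uint8, blue, green, red), "fov_y" (degrees; the focal length in pixels is half the picture's height over the tangent of half this angle, whatever the lens; pixels are square), "cx", "cy" (the principal point, pixels), "position" and "attitude" of the camera in the world; the wrist camera has in their place "tool_from_camera" (4x4, takes a point from camera to tool coordinates, whose origin is the TCP and whose axes are the flange's). Camera axes: x right, y down, z forward; pixel columns grow to the right and rows downward; lengths in mm; the calibration is good to about 2 mm. A picture is of the moment at which its call begins: read the wrist's pose just before it. There is no depth.
- finish_job(): hands the job in; it is judged then, once.
Trained networks look in a picture, given as the dict that the camera call returned (one of the last four; its "shot" number tells which), for a name from the list of things; names that differ only in an ending like _2 or _b are one class to them, and where a whole thing is asked for, a point or a joint stands for the part that bears it (a point fixed in the world has none). Each returns a list of dicts, best first, with "confidence" (0 to 1); they miss things now and then, are a little off and sometimes report something else, mostly with a low value. They report only what shows in the picture. A call takes as long as a camera call. They do not tell look-alikes from the thing itself.
- boxes_of(picture, name): "position" ([column, row] in pixels, amid what is visible of it).
The state is a dict: "time_s": time; "joints": joint angles; "dq": joint speeds; "tau": joint torques, N m; "eef_pos": TCP position; "ee_rot": TCP orientation; "force": force on the tool from outside, world axes, zero at the start; "wrist_torque": the same for the moment, N m; "grip_width": opening from 0.0 (shut) to 1.0 (fully open); "grip_force": force on a finger pad.
Only numpy, scipy, OpenCV 4.12 (cv2) and the standard library are available. Lean on these libraries where they do the work, as an engineer would, in place of code of your own. Each camera call takes 0.05 s, during which the arm holds its last target. There are 200 camera calls.

## Working session

There is one attempt and no reset: what is moved stays moved. The work goes in short steps, Python scripts to look and compute and a tool call to move; the robot and the scene stay as the last step left them, time stands still between calls to the robot, and variables do not carry over. Pictures are saved under pics/ and viewed, at most 10 in all, crops included, and the job is handed in when it is done.

Besides the shell and the picture viewer there is one more tool, called after "Emit:" by a JSON object that holds its "op" and its "data", one argument or row to a line. drive_tool: Moves the arm, as the interface text tells. Shifts and turns lie within -1 to 1; 1 stands for 0.1 m of shift or pi/4 rad of turn. Its arguments: {"type":"object","properties":{"commands":{"type":"string"},"force":{"type":"number"}},"required":["commands"]}

```bash
mkdir -p pics; ls
cat > h.py <<'E'
import numpy as np, cv2
from rig import sense, capture, finish_job, boxes_of, tips_ahead
from scipy.spatial.transform import Rotation as R
def q2R(q): return R.from_quat([q[1],q[2],q[3],q[0]]).as_matrix()
def cam(p,s=None):
    f=210/np.tan(np.radians(p["fov_y"])/2)
    if "tool_from_camera" in p:
        T=np.eye(4);T[:3,:3]=q2R(s["ee_rot"]);T[:3,3]=s["eef_pos"]
        M=T@np.array(p["tool_from_camera"]); return f,M[:3,:3],M[:3,3]
    a=np.array(p["attitude"]); 
    return f,(a if a.shape==(3,3) else q2R(a)),np.array(p["position"])
def ray(p,uv,z,s=None):
    f,A,o=cam(p,s); d=A@np.array([(uv[0]-p["cx"])/f,(uv[1]-p["cy"])/f,1.]); return o+d*(z-o[2])/d[2]
def proj(p,X,s=None):
    f,A,o=cam(p,s); c=(np.atleast_2d(X)-o)@A; return np.c_[f*c[:,0]/c[:,2]+p["cx"],f*c[:,1]/c[:,2]+p["cy"]]
E
python3 - <<'E'
from h import *
s=sense(); print(s)
ims=[]
for n in("scene","top"):
    p=capture(n); print(n,{k:v for k,v in p.items() if k!="pixels"})
    cv2.imwrite(f"pics/{n}0.png",p["pixels"])
    for k,z in dict(cover_plate=60,handle=60,rack=36,photometer=63,key_round_top=83,key_square_top=73,key_long_top=83,key_cross_top=83,lip_edge=66,beaker=35,reagent=65,jar=25,weight=23,can=45,dish=8,spatula=3).items():
        for b in boxes_of(p,k)[:3]:
            print(k,np.round(b["position"]),round(b["confidence"],2),np.round(ray(p,b["position"],z)[:2]))
E
```

```text
pics
{'time_s': 0.0, 'joints': array([ 9.62625664e-01,  3.13458847e-01,  1.49847320e+00,  2.25332324e-05,
        1.33098649e+00, -2.23416086e-01]), 'dq': array([ 1.40803841e-03,  6.39845233e-04,  4.41873624e-04,  4.37351356e-05,
       -1.46160397e-03, -3.75839650e-04]), 'tau': array([ 1.02178488e-03, -4.12259459e+01, -2.59745765e+01, -1.19302872e-04,
        4.13750735e-03,  2.26371685e-05]), 'eef_pos': array([196.92036938, 486.40656301, 247.71693778]), 'ee_rot': array([-2.77783350e-04,  1.91195458e-01,  9.81551760e-01, -6.02038086e-04]), 'force': array([-0.29362366,  0.22333553,  0.19080392]), 'wrist_torque': array([-0.00172931,  0.0155577 , -0.00260667]), 'grip_force': 0.0, 'grip_width': 0.9962507205534498}
scene {'fov_y': 48.828244194395204, 'cx': 280.29915069204463, 'cy': 211.39151303723747, 'position': array([1143.81339689,  820.42478087,  729.64400469]), 'attitude': array([-0.15004204,  0.24963049,  0.83685609, -0.46351255]), 'shot': 1}
cover_plate [174. 188.] 0.82 [ 722. -350.]
cover_plate [218. 185.] 0.77 [ 603. -299.]
cover_plate [263. 176.] 0.59 [ 457. -277.]
handle [177.
[... 1274 characters left out ...]
. 166.] 0.58 [ 716. -346.]
rack [422. 200.] 0.61 [ 616. -464.]
rack [374. 210.] 0.59 [ 580. -315.]
key_round_top [180. 245.] 0.61 [457. 272.]
key_square_top [193. 249.] 0.61 [446. 233.]
key_long_top [169. 243.] 0.58 [462. 304.]
lip_edge [198. 224.] 0.58 [522. 223.]
beaker [295. 174.] 0.5 [688. -68.]
beaker [192. 222.] 0.49 [532. 246.]
reagent [336. 160.] 0.67 [ 730. -194.]
reagent [425. 197.] 0.21 [ 619. -464.]
jar [254. 270.] 0.68 [387.  50.]
weight [140. 253.] 0.64 [432. 405.]
weight [295. 172.] 0.54 [696. -68.]
can [422. 201.] 0.89 [ 609. -462.]
dish [134. 211.] 0.91 [565. 437.]
spatula [416. 238.] 0.84 [ 497. -453.]
spatula [194. 247.] 0.48 [455. 243.]
spatula [133. 211.] 0.2 [566. 441.]
```

Run:
```python
import cv2,numpy as np
a=cv2.imread("pics/top0.png")[130:300,110:450]; b=cv2.imread("pics/scene0.png")[150:260,150:300]
a=cv2.resize(a,None,fx=2.35,fy=2.35,interpolation=3)
cv2.imwrite("pics/t.png",a)
cv2.imwrite("pics/s.png",cv2.resize(b,None,fx=5,fy=5,interpolation=3))
```

```text
(no output)
```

View pics/t.png

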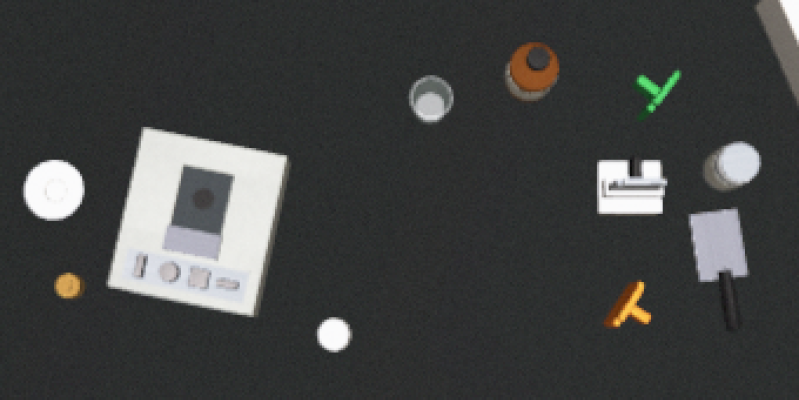

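View pics/s.png

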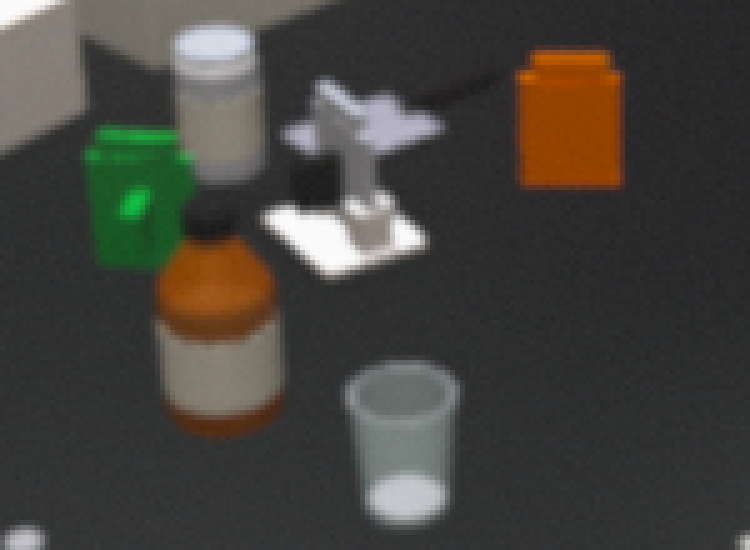

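Top view crop, in full-image pixels: the aluminium plate in the rack is at about (380,209), with its black handle up-image (+x). The look-alikes are the green plate at (390,169), the orange plate at (377,259) and the spatula with its grey blade at about (415,243). The description (aluminium, upright in the white rack) picks the one at (380,209), and the scene crop confirms it. The keys from left to right are long, round, square, cross. I'll look at the photometer from close on the way to the rack.

Emit:
{"op": "drive_tool", "data": {
  "commands": "0.283 -0.236 0.06 0 0 0.022 100;0.283 -0.236 0.06 0 0 0.022 100;0.283 -0.236 0.06 0 0 0.022 100;0.283 -0.236 0.06 0 0 0.022 100;0.283 -0.236 0.06 0 0 0.022 100;0.283 -0.236 0.06 0 0 0.022 100;0.283 -0.236 0.06 0 0 0.022 100;0.283 -0.236 0.06 0 0 0.022 100;0.283 -0.236 0.06 0 0 0.022 100;0.283 -0.236 0.06 0 0 0.022 100;0 0 0 0 0 0 100;0 0 0 0 0 0 100;0 0 0 0 0 0 100"
}}

```text
time_s: 2.78
eef_pos: [479.7, 250.8, 308.1]
ee_rot: [-0.0, 0.106, 0.994, 0.0]
force: [-0.3, -0.2, 0.1]
grip_width: 0.999
grip_force: 0.0
```

Run:
```python
from h import *
s=sense(); print(s["eef_pos"],s["ee_rot"])
p=capture("wrist"); print(np.round(p["tool_from_camera"],3),p["fov_y"],p["cx"],p["cy"])
cv2.imwrite("pics/w1.png",p["pixels"])
import pickle; pickle.dump((p,s),open("w1.pkl","wb"))
for k,z in dict(photometer=63,key_round_top=83,key_square_top=73.5,key_long_top=83,key_cross_top=83,lip_edge=66).items():
    for b in boxes_of(p,k)[:2]: print(k,np.round(b["position"]),round(b["confidence"],2),np.round(ray(p,b["position"],z,s)[:2]))
```

```text
[479.71630972 250.82942177 308.0645034 ] [-3.23444446e-04  1.05909403e-01  9.94375730e-01  2.47696390e-05]
[[  -0.      -0.948   -0.317   81.484]
 [   1.      -0.      -0.       0.25 ]
 [   0.      -0.317    0.948 -124.432]
 [   0.       0.       0.       1.   ]] 62.39503087862472 275.8191589591913 206.12252355044834
photometer [272. 201.] 0.71 [514. 239.]
key_round_top [287. 147.] 0.76 [455. 268.]
key_square_top [254. 145.] 0.81 [448. 235.]
key_square_top [288. 148.] 0.47 [458. 269.]
key_long_top [325. 143.] 0.71 [459. 306.]
key_cross_top [214. 150.] 0.67 [442. 195.]
lip_edge [271. 203.] 0.88 [515. 237.]
```

View pics/w1.png

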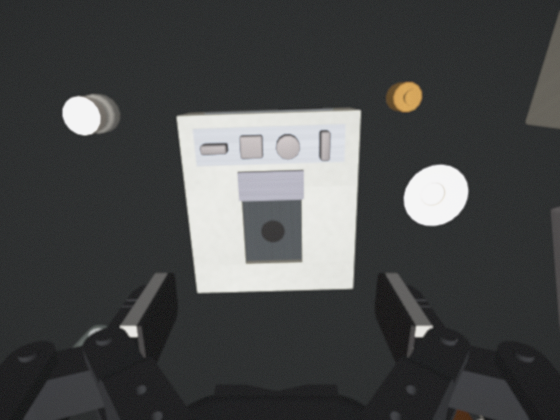

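```bash
python3 - <<'E'
from h import *
import pickle
from scipy.optimize import least_squares
p,s=pickle.load(open("w1.pkl","rb"))
# subpixel corners refine by viewing crops numerically: row/col profiles
g=cv2.cvtColor(p["pixels"],6).astype(int)
print("row at col",[ (c,[int(r) for r in range(100,300) if abs(g[r+1,c]-g[r-1,c])>25]) for c in(187,262,272,350)])
print("col at row",[ (r,[int(c) for c in range(170,370) if abs(g[r,c+1]-g[r,c-1])>25]) for r in(120,185,230,250,285)])
E
python3 - <<'E'
import cv2
a=cv2.imread("pics/w1.png")[100:300,170:370]
cv2.imwrite("pics/w1c.png",cv2.resize(a,None,fx=3,fy=3,interpolation=3))
E
```

```text
row at col [(187, [112, 113, 114, 115, 116]), (262, [109, 110, 111, 112, 113, 114, 134, 135, 156, 157, 158, 169, 170, 171, 173, 199, 200, 201, 202, 261, 262, 263, 264, 289, 290, 291, 292, 293]), (272, [109, 110, 111, 112, 113, 114, 169, 170, 199, 200, 201, 261, 262, 263, 264, 289, 290, 291, 292]), (350, [107, 108, 109, 110, 111, 287, 288, 289, 290])]
col at row [(120, [175, 176, 177, 178, 358, 359, 360, 361, 362]), (185, [183, 184, 185, 186, 237, 238, 303, 304, 356, 357, 358, 359]), (230, [188, 189, 190, 191, 242, 243, 244, 245, 261, 300, 301, 302, 303, 354, 355, 356, 357]), (250, [190, 191, 192, 193, 243, 244, 245, 246, 300, 301, 302, 303, 353, 354, 355, 356]), (285, [194, 195, 196, 197, 351, 352, 353, 354, 355])]
```

View pics/w1c.png

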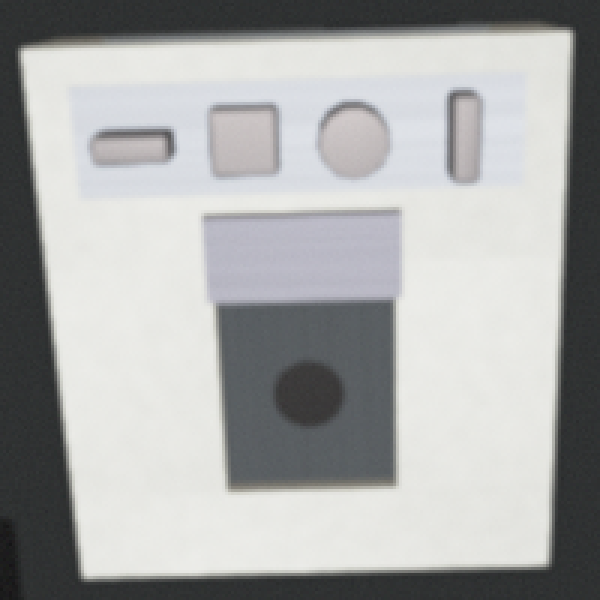

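```bash
cat > fit.py <<'E'
from h import *
import pickle
from scipy.optimize import least_squares
p,s=pickle.load(open("w1.pkl","rb"))
O=[((176.7,116),(-105,-95,63)),((361,110),(-105,95,63)),((353.3,288.7),(105,95,63)),((197,293),(105,-95,63)),
((213.3,149.5),(-72,-57,83)),((288,147),(-72,19,83)),((325.3,145),(-72,57,83)),((252,147),(-72,-19,73.5))]
P=[((246.3,263.3),(46.5,-34,63)),((302,261.7),(46.5,34,63)),((239.7,201),(-34.5,-36,70)),((304,198.7),(-34.5,36,70))]
def f(v,full=False):
    x,y,a,px,py=v; M=np.array([[np.cos(a),-np.sin(a)],[np.sin(a),np.cos(a)]])
    X=[np.r_[M@q[:2]+[x,y],q[2]] for _,q in O]+[np.r_[M@(np.array(q[:2])+[px,py])+[x,y],q[2]] for _,q in P]
    return (proj(p,np.array(X),s)-np.array([u for u,_ in O+P])).ravel()
r=least_squares(f,[520,230,-.2,15,0],loss="soft_l1"); print(np.round(r.x,3),np.degrees(r.x[2])); print(np.round(r.fun.reshape(-1,2),1).tolist())
x,y,a,px,py=r.x; M=np.array([[np.cos(a),-np.sin(a)],[np.sin(a),np.cos(a)]])
print("pocket",M@[px,py]+[x,y],"round",M@[-72,19]+[x,y])
E
python3 fit.py
```

```text
[ 5.23146e+02  2.37390e+02 -1.81000e-01  2.10830e+01  1.26000e-01] -10.369631959061792
[[-0.0, -0.2], [-0.1, -0.3], [-0.3, -0.5], [0.6, -0.5], [-0.4, 0.2], [0.3, 0.3], [0.8, 1.1], [-0.8, 0.0], [-0.7, 0.4], [0.8, 0.4], [-0.8, -0.4], [0.6, -0.1]]
pocket [543.90773204 233.71912158] round [455.74204538 269.03993198]
```

Emit:
{"op": "drive_tool", "data": {
  "commands": "0.08 -0.4 0 0 0 0.022 100;0.08 -0.4 0 0 0 0.022 100;0.08 -0.4 0 0 0 0.022 100;0.08 -0.4 0 0 0 0.022 100;0.08 -0.4 0 0 0 0.022 100;0.08 -0.4 0 0 0 0.022 100;0.08 -0.4 0 0 0 0.022 100;0.08 -0.4 0 0 0 0.022 100;0.08 -0.4 0 0 0 0.022 100;0.08 -0.4 0 0 0 0.022 100;0.08 -0.4 0 0 0 0.022 100;0.08 -0.4 0 0 0 0.022 100;0.08 -0.4 0 0 0 0.022 100;0.08 -0.4 0 0 0 0.022 100;0 0 0 0 0 0 100;0 0 0 0 0 0 100;0 0 0 0 0 0 100"
}}

```text
time_s: 4.55
eef_pos: [592.2, -308.8, 308.2]
ee_rot: [-0.0, -0.015, 1.0, 0.0]
force: [-0.3, 0.9, -0.3]
grip_width: 1.002
grip_force: 0.0
```

Run:
```python
from h import *
s=sense(); print(s["eef_pos"],s["ee_rot"])
p=capture("wrist")
import pickle; pickle.dump((p,s),open("w2.pkl","wb"))
cv2.imwrite("pics/w2.png",p["pixels"])
for k,z in dict(cover_plate=50,handle=43,rack=36).items():
    for b in boxes_of(p,k)[:3]: print(k,np.round(b["position"]),round(b["confidence"],2),np.round(ray(p,b["position"],z,s)[:2]))
```

```text
[ 592.15909183 -308.82901927  308.15434774] [-9.98359195e-05 -1.50394364e-02  9.99886871e-01  2.26012214e-04]
cover_plate [236. 257.] 0.76 [ 705. -354.]
cover_plate [259.  14.] 0.7 [ 440. -329.]
cover_plate [252. 166.] 0.65 [ 592. -335.]
handle [261.  17.] 0.94 [ 442. -328.]
handle [252. 164.] 0.65 [ 591. -335.]
handle [232. 260.] 0.58 [ 714. -359.]
rack [261. 142.] 0.57 [ 567. -327.]
```

View pics/w2.png

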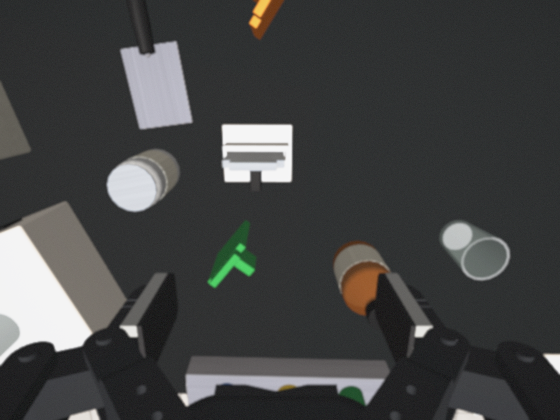

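Run:
```python
import cv2
a=cv2.imread("pics/w2.png")[115:200,205:305]
cv2.imwrite("pics/w2c.png",cv2.resize(a,None,fx=7,fy=7,interpolation=3))
```

```text
(no output)
```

View pics/w2c.png

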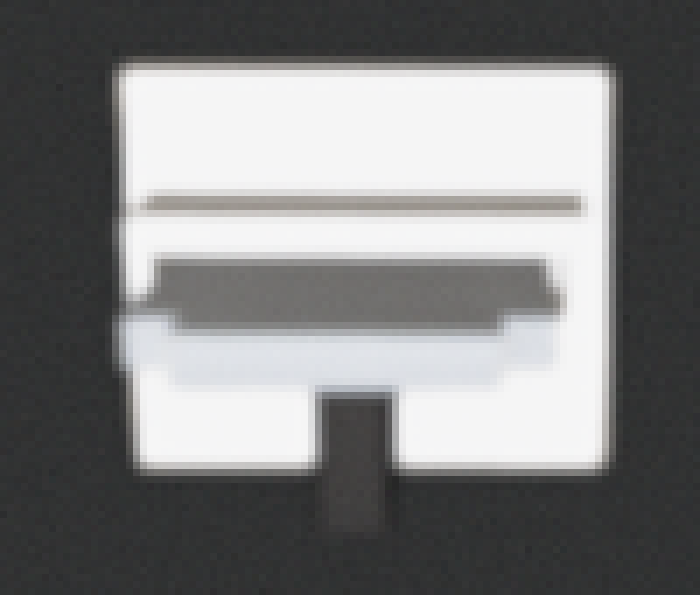

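Run:
```python
from h import *
import pickle
p,s=pickle.load(open("w2.pkl","rb"))
def q(u,v,z,n): print(n,np.round(ray(p,(u/7+205,v/7+115),z,s)[:2],1))
q(172,334,96,"tongue -x R");q(500,334,96,"tongue -x L");q(172,387,96,"tongue +x R");q(500,387,96,"+x L")
q(130,318,82,"shoulder R");q(555,318,82,"shoulder L")
q(318,534,61,"rib top R");q(386,534,61,"rib L");q(324,395,61,"?")
q(145,205,36,"block front R"); q(580,205,36,"block front L")
for z in (0,6,10,36):
  for u,v in((118,65),(612,65),(138,470),(605,470)): q(u,v,z,"base%d"%z)
```

```text
tongue -x R [ 579.5 -354.3]
tongue -x L [ 578.2 -308.3]
tongue +x R [ 587.1 -354.4]
+x L [ 585.7 -308.1]
shoulder R [ 580.2 -362.2]
shoulder L [ 578.4 -300.3]
rib top R [ 618.2 -336. ]
rib L [ 617.9 -325.2]
? [ 595.6 -335.2]
block front R [ 570.7 -366.2]
block front L [ 568.6 -295.5]
base0 [ 551.9 -375.5]
base0 [ 549.4 -289.5]
base0 [ 624.6 -373.2]
base0 [ 622.1 -287.5]
base6 [ 551.4 -374.6]
base6 [ 548.9 -289.8]
base6 [ 623.  -372.4]
base6 [ 620.5 -287.8]
base10 [ 551. -374.]
base10 [ 548.5 -290. ]
base10 [ 622.  -371.8]
base10 [ 619.5 -288.1]
base36 [ 548.5 -370.1]
base36 [ 546.2 -291.3]
base36 [ 615.1 -368.1]
base36 [ 612.8 -289.5]
```

Emit:
{"op": "drive_tool", "data": {
  "commands": "0.126 -0.036 -0.18 -0.003 0.111 0 45;0.126 -0.036 -0.18 -0.003 0.111 0 45;0.126 -0.036 -0.18 -0.003 0.111 0 45;0.126 -0.036 -0.18 -0.003 0.111 0 45;0.126 -0.036 -0.18 -0.003 0.111 0 45;0.126 -0.036 -0.18 -0.003 0.111 0 45;0 0 0 0 0 0 45;0 0 0 0 0 0 45;0 0 0 0 0 0 45",
  "force": 40
}}

```text
time_s: 5.5
eef_pos: [637.5, -319.0, 199.6]
ee_rot: [-0.24, -0.016, 0.971, -0.009]
force: [-0.8, 0.3, 0.2]
grip_width: 0.45
grip_force: 0.0
```

Run:
```python
from h import *
s=sense(); print(s["joints"],tips_ahead); print(q2R(s["ee_rot"]).round(3)); print(np.r_[613,-330.2,47]-s["eef_pos"])
p=capture("wrist"); cv2.imwrite("pics/w3.png",p["pixels"])
print(proj(p,[[618.5,-330.2,61],[613,-330.2,47],[587,-306,96],[587,-354,96]],s))
```

```text
[-0.54015906  1.18067162  0.18648505 -0.31913964  2.16292641 -2.27035739] 17.0
[[-0.884 -0.035 -0.466]
 [-0.026  0.999 -0.024]
 [ 0.467 -0.009 -0.884]]
[ -24.51543794  -11.18663696 -152.64523612]
[[264.18067019 255.75924231]
 [265.11812298 249.65372856]
 [296.86973463 212.49355926]
 [231.51927409 210.36303962]]
```

View pics/w3.png

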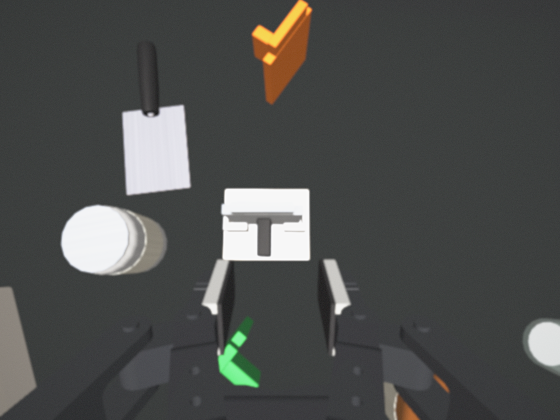

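Emit:
{"op": "drive_tool", "data": {
  "commands": "-0.049 -0.03 -0.22 0 0 0 45;-0.049 -0.03 -0.22 0 0 0 45;-0.049 -0.03 -0.22 0 0 0 45;-0.049 -0.022 -0.22 0 0 0 45;-0.049 0 -0.22 0 0 0 45;0 0 0 0 0 0 45;0 0 0 0 0 0 45;0 0 0 0 0 0 45"
}}

```text
time_s: 6.22
eef_pos: [613.9, -330.9, 89.8]
ee_rot: [-0.241, -0.016, 0.97, -0.009]
force: [0.2, -0.6, 0.1]
grip_width: 0.447
grip_force: 0.0
```

Run:
```python
from h import *
s=sense(); print(s["joints"]); print(q2R(s["ee_rot"]).round(3)); print(np.r_[613,-330.2,47]-s["eef_pos"])
p=capture("wrist"); cv2.imwrite("pics/w4.png",p["pixels"])
print(proj(p,[[618.5,-330.2,61],[613,-330.2,47],[587,-306,96],[587,-354,96]],s))
```

```text
[-0.56828685  1.12816453  0.56904081 -0.28586312  1.83960123 -2.19196498]
[[-0.884 -0.034 -0.467]
 [-0.026  0.999 -0.025]
 [ 0.467 -0.01  -0.884]]
[ -0.86084868   0.66043883 -42.80498269]
[[276.91007552 300.23024021]
 [277.4223386  286.94613487]
 [338.11691752 231.91605923]
 [221.00675063 228.0534294 ]]
```

View pics/w4.png

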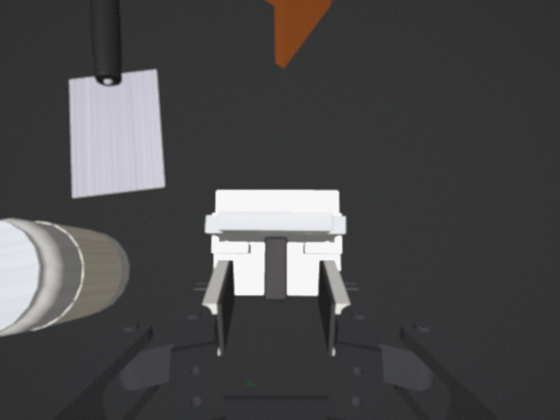

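The plate's handle rib sits centred between the fingers, with its end at about (276,298) and predicted at (277,300). I'll go down and grip it.

Emit:
{"op": "drive_tool", "data": {
  "commands": "-0.002 0.002 -0.2 0 0 0 45;-0.002 0.002 -0.2 0 0 0 45;-0.004 0.002 -0.028 0 0 0 45;0 0 0 0 0 0 45;0 0 0 0 0 0 5;0 0 0 0 0 0 5;0 0 0 0 0 0 5;0 0 0 0 0 0 5;0 0 0 0 0 0 5;0 0 0 0 0 0 5",
  "force": 50
}}

```text
time_s: 7.1
eef_pos: [612.5, -329.9, 45.3]
ee_rot: [-0.242, -0.016, 0.97, -0.008]
force: [1.8, -0.7, 6.9]
grip_width: 0.13
grip_force: 51.5
```

Emit:
{"op": "drive_tool", "data": {
  "commands": "0 0 0.1 0 0 0 5;0 0 0.1 0 0 0 5;0 0 0.2 0 0 0 5;0 0 0.3 0 0 0 5;0 0 0.3 0 0 0 5;0 0 0.3 0 0 0 5;0 0 0.2 0 0 0 5;0 0 0 0 0 0 5;0 0 0 0 0 0 5"
}}

```text
time_s: 7.85
eef_pos: [612.1, -329.5, 194.3]
ee_rot: [-0.242, -0.016, 0.97, -0.008]
force: [-0.4, -0.3, -2.1]
grip_width: 0.129
grip_force: 50.3
```

Run:
```python
from h import *
s=sense(); print(s["joints"]); print(q2R(s["ee_rot"]).round(3))
```

```text
[-0.56805454  1.07133127  0.41894049 -0.31001235  2.04132843 -2.25838594]
[[-0.882 -0.035 -0.47 ]
 [-0.027  0.999 -0.023]
 [ 0.47  -0.007 -0.883]]
```

Emit:
{"op": "drive_tool", "data": {
  "commands": "-0.052 0.193 0 0.0046 -0.143 0 5;-0.052 0.193 0 0.0046 -0.143 0 5;-0.052 0.193 0 0.0046 -0.143 0 5;-0.052 0.193 0 0.0046 -0.143 0 5;-0.052 0.193 0 0.0046 -0.143 0 5;-0.052 0.193 0 0.0046 -0.143 0 5;-0.052 0.193 0 0.0046 -0.143 0 5;-0.052 0.193 0 0.0046 -0.143 0 5;-0.052 0.193 0 0.0046 -0.143 0 5;-0.052 0.193 0 0.0046 -0.143 0 5;-0.052 0.193 0 0.0046 -0.143 0 5;-0.052 0.193 0 0.0046 -0.143 0 5;-0.052 0.193 0 0.0046 -0.143 0 5;-0.052 0.193 0 0.0046 -0.143 0 5;0 0 0 0 0 0 5;0 0 0 0 0 0 5"
}}

```text
time_s: 9.18
eef_pos: [566.1, -44.1, 256.4]
ee_rot: [0.437, 0.005, 0.899, -0.003]
force: [-0.3, -0.7, -2.1]
grip_width: 0.13
grip_force: 50.4
```

Run:
```python
from h import *
s=sense(); print(s["joints"],s["eef_pos"],s["force"]); print(q2R(s["ee_rot"]).round(3))
```

```text
[-0.42002846  0.09072594  2.01042131  1.07585431  0.36202274 -2.87962496] [566.11271426 -44.11811719 256.37438217] [-0.26108989 -0.66182463 -2.0716191 ]
[[-0.618  0.012  0.786]
 [ 0.007  1.    -0.01 ]
 [-0.786 -0.    -0.618]]
```

```bash
cat > kin.py <<'E'
from h import *
from scipy.optimize import least_squares
D=[([.962626,.313459,1.498473,0,1.330986,-.223416],[196.92,486.41,247.72],[0,.1912,.98155,0]),
([-.54015906,1.18067162,.18648505,-.31913964,2.16292641,-2.27035739],[637.5,-319.0,199.6],[-.24,-.016,.971,-.009]),
([-.56828685,1.12816453,.56904081,-.28586312,1.83960123,-2.19196498],[613.9,-330.9,89.8],[-.241,-.016,.97,-.009]),
([-.56805454,1.07133127,.41894049,-.31001235,2.04132843,-2.25838594],[612.1,-329.5,194.3],[-.242,-.016,.97,-.008]),
([-.42002846,.09072594,2.01042131,1.07585431,.36202274,-2.87962496],[566.11,-44.12,256.37],[.437,.005,.899,-.003])]
LIM=np.array([[-2.94,2.94],[-.97,2.17],[.19,2.56],[-1.23,4.37],[.02,3.11],[-2.88,2.88]])
E=lambda a,t: R.from_euler(a,t).as_matrix()
def fk(q,c):
    d1,a2,a3,L,o2,o3=c[:6]; A=E('z',q[0])@E('y',q[1]); z=np.array([0,0,1.])
    P=np.array([0,0,d1])+A@[o2,0,a2]; A=A@E('y',q[2]); P=P+A@[o3,0,a3]
    A=A@E('z',q[3])@E('y',q[4]); P=P+A@(L*z); A=A@E('z',q[5]); return P,A
def fit():
    f=lambda c: np.concatenate([fk(q,c)[0]-p for q,p,_ in D])
    r=least_squares(f,[300,350,350,200,0,0]); return r
if __name__=="__main__":
    r=fit(); print(r.x.round(1),r.fun.round(1))
    for q,p,w in D: print((fk(q,r.x)[1].T@q2R(w)).round(2).tolist())
E
python3 kin.py
```

```text
[117.  383.5 378.  120.6  55.3 -14.8] [ 112.4  -42.2   20.6  -56.5  -66.    -3.6  -40.5  -74.2    1.9  -46.
  -70.7   -3.4  -84.7 -129.7  -15.4]
[[-0.0, -1.0, -0.0], [1.0, -0.0, -0.0], [0.0, -0.0, 1.0]]
[[0.0, -1.0, 0.0], [1.0, 0.0, -0.0], [0.0, 0.0, 1.0]]
[[0.0, -1.0, 0.0], [1.0, 0.0, 0.0], [-0.0, 0.0, 1.0]]
[[-0.0, -1.0, 0.0], [1.0, -0.0, -0.0], [0.0, 0.0, 1.0]]
[[0.0, -1.0, 0.0], [1.0, 0.0, -0.0], [0.0, 0.0, 1.0]]
```

```bash
cat > edit.py <<'E'
s=open('kin.py').read()
s=s.replace("d1,a2,a3,L,o2,o3=c[:6]","d1,a2,a3,L,o2,o3,oy,w=c")
s=s.replace("P=np.array([0,0,d1])+A@[o2,0,a2]","P=np.array([0,0,d1])+A@[o2,oy,a2]")
s=s.replace("E('y',q[4]); P=P+A@(L*z)","E('y',q[4]); P=P+A@(L*z)+A@[w,0,0]")
s=s.replace("[300,350,350,200,0,0]","[300,350,350,200,0,0,100,0]")
s=s.replace("    for q,p,w in D: print((fk(q,r.x)[1].T@q2R(w)).round(2).tolist())\n","")
open('kin.py','w').write(s)
E
python3 edit.py; python3 kin.py
```

```text
[201.  439.  397.5 238.3  -0.   38.8 116.3  -0. ] [-0. -0.  0.  0.  0.  0.  0.  0. -0. -0. -0. -0.  0. -0. -0.]
```

```bash
cat > ik.py <<'E'
from kin import *
C=fit().x; Z90=E('z',np.pi/2)
def fkt(q): P,A=fk(q,C); return P,A@Z90
def ik(P,A,q0):
    m=.02
    def f(q):
        p,B=fkt(q); return np.r_[(p-P)/100,R.from_matrix(B.T@A).as_rotvec()]
    q0=np.clip(q0,LIM[:,0]+m+.01,LIM[:,1]-m-.01)
    r=least_squares(f,q0,bounds=(LIM[:,0]+m,LIM[:,1]-m)); return r.x,np.abs(r.fun).max()
E
cat > s1.py <<'E'
from ik import *
R0=q2R([-.242,-.016,.97,-.008]); pl=R.from_rotvec(-np.pi/2*np.array([-.032,1,0])).as_matrix()
Rf=pl@R0   # plate yaw ~1.8deg
print(Rf.round(3))
rng=np.random.default_rng(0)
for psi in range(-180,181,20):
  best=[]
  for x,y in((520,-60),(560,-120),(450,-60)):
    A=E('z',np.radians(psi))@Rf; ok=None
    for k in range(8):
        q0=np.array([np.arctan2(y,x)+rng.normal()*.3,.6,1.3,rng.uniform(-1,4),rng.uniform(.3,2.5),rng.uniform(-2.5,2.5)])
        q,e=ik(np.array([x,y,36.]),A,q0)
        if e<1e-3: ok=q;break
    best.append(None if ok is None else ok.round(2).tolist())
  print(psi,best)
E
python3 s1.py
```

```text
[[-0.469 -0.024  0.883]
 [-0.014  1.     0.02 ]
 [-0.883 -0.003 -0.469]]
-180 [[-0.23, 1.15, 0.96, -0.26, 2.09, 1.31], [-0.3, 1.26, 0.7, -0.35, 2.21, 1.2], [-0.26, 1.01, 1.25, -0.27, 1.93, 1.34]]
-160 [[-0.14, 1.11, 1.03, -0.49, 1.98, 1.1], [-0.21, 1.2, 0.83, -0.58, 2.04, 0.98], [-0.16, 0.99, 1.32, -0.48, 1.83, 1.17]]
-140 [[-0.06, 1.05, 1.17, -0.69, 1.79, 0.96], [-0.14, 1.12, 1.02, -0.76, 1.81, 0.85], [-0.06, 0.94, 1.44, -0.68, 1.67, 1.05]]
-120 [[0.01, 0.97, 1.36, -0.88, 1.56, 0.89], [-0.08, 1.02, 1.25, -0.94, 1.55, 0.79], [0.01, 0.87, 1.6, -0.88, 1.47, 0.99]]
-100 [[0.06, 0.88, 1.58, -1.1, 1.32, 0.88], [-0.05, 0.92, 1.49, -1.16, 1.28, 0.8], [0.07, 0.8, 1.79, -1.13, 1.27, 1.0]]
-80 [None, None, None]
-60 [None, [-0.13, 0.75, 1.94, 4.32, 0.85, 1.09], [0.01, 0.68, 2.2, 4.32, 0.96, 1.29]]
-40 [[-0.13, 0.68, 2.19, 3.79, 0.86, 1.39], [-0.27, 0.7, 2.1, 3.66, 0.78, 1.38], [-0.16, 0.66, 2.38, 3.69, 1.0, 1.51]]
-20 [[-0.35, 0.67, 2.31, 3.12, 0.92, 1.57], [-0.47, 0.68, 2.19, 2.97, 0.82, 1.62], [-0.45, 0.68, 2.5, 3.02, 1.12, 1.56]]
0 [[-0.58, 0.67, 2.32, 2.48, 0.96, 1.68], [-0.66, 0.69, 2.17,
[... 442 characters left out ...]
5, 1.48, 2.11], [-0.74, 0.95, 1.41, 0.82, 1.59, 2.19], [-0.81, 0.79, 1.81, 0.78, 1.44, 1.99]]
100 [[-0.63, 0.95, 1.41, 0.65, 1.7, 2.07], [-0.67, 1.05, 1.17, 0.63, 1.83, 2.13], [-0.71, 0.86, 1.62, 0.58, 1.62, 1.96]]
120 [[-0.54, 1.03, 1.21, 0.45, 1.89, 1.96], [-0.58, 1.15, 0.95, 0.44, 2.04, 2.0], [-0.6, 0.93, 1.45, 0.38, 1.78, 1.86]]
140 [[-0.44, 1.1, 1.06, 0.24, 2.04, 1.79], [-0.49, 1.23, 0.78, 0.21, 2.2, 1.78], [-0.48, 0.98, 1.33, 0.18, 1.9, 1.72]]
160 [[-0.34, 1.14, 0.96, -0.01, 2.12, 1.56], [-0.39, 1.27, 0.68, -0.07, 2.27, 1.49], [-0.37, 1.01, 1.26, -0.04, 1.95, 1.53]]
180 [[-0.23, 1.15, 0.96, -0.26, 2.09, 1.31], [-0.3, 1.26, 0.7, -0.35, 2.21, 1.2], [-0.26, 1.01, 1.25, -0.27, 1.93, 1.34]]
```

Emit:
{"op": "drive_tool", "data": {
  "commands": "-0.07 -0.07 0 0 0.145 0 5;-0.07 -0.07 0 0 0.145 0 5;-0.07 -0.07 0 0 0.145 0 5;-0.07 -0.07 0 0 0.145 0 5;-0.07 -0.07 0 0 0.145 0 5;-0.07 -0.07 0 0 0.145 0 5;-0.07 -0.07 0 0 0.145 0 5;-0.07 -0.07 0 0 0.145 0 5;0 0 0 0 0 -0.148 5;0 0 0 0 0 -0.148 5;0 0 0 0 0 -0.148 5;0 0 0 0 0 -0.148 5;0 0 0 0 0 -0.148 5;0 0 0 0 0 -0.148 5;0 0 0 0 0 0 5;0 0 0 0 0 0 5"
}}

```text
time_s: 10.52
eef_pos: [520.5, -90.4, 256.5]
ee_rot: [0.058, 0.341, 0.938, -0.017]
force: [-0.3, 0.9, -1.5]
grip_width: 0.128
grip_force: 50.3
```

```bash
cat > goto.py <<'E'
# prints shift (mm) and rotvec (deg) from present pose to flat plate with tool azimuth psi
import sys
from ik import *
def need(psi,P):
    R0=q2R([-.242,-.016,.97,-.008]); pl=R.from_rotvec(-np.pi/2*np.array([-.032,1,0])/1.0005).as_matrix()
    A=E('z',np.radians(psi))@pl@R0; s=sense(); B=q2R(s["ee_rot"])
    print("q",s["joints"].round(2),"pos",s["eef_pos"].round(1),"force",s["force"].round(1))
    print("shift",(np.array(P)-s["eef_pos"]).round(1),"rotvec units",(R.from_matrix(A@B.T).as_rotvec()/(np.pi/4)).round(4), "ik",[v for v in ik(np.array(P,float),A,np.array([.0,.97,1.36,-.88,1.56,.89]))])
if __name__=="__main__": need(-120,[510,-100,120]); print(q2R(sense()["ee_rot"]).round(3))
E
python3 goto.py
```

```text
q [-0.38  0.26  1.55 -0.03  1.21 -1.24] pos [520.5 -90.4 256.5] force [-0.3  0.9 -1.5]
shift [ -10.5   -9.6 -136.5] rotvec units [-1.299  -0.2325 -1.6056] ik [array([-0.05228919,  0.80204244,  1.42852147, -0.91980197,  1.58538251,
        0.77511194]), np.float64(7.653890656262152e-13)]
[[-0.761  0.642  0.097]
 [ 0.638  0.767 -0.071]
 [-0.12   0.008 -0.993]]
```

Emit:
{"op": "drive_tool", "data": {
  "commands": "-0.0075 -0.0069 -0.04 -0.0928 -0.0166 -0.1147 5;-0.0075 -0.0069 -0.04 -0.0928 -0.0166 -0.1147 5;-0.0075 -0.0069 -0.04 -0.0928 -0.0166 -0.1147 5;-0.0075 -0.0069 -0.04 -0.0928 -0.0166 -0.1147 5;-0.0075 -0.0069 -0.04 -0.0928 -0.0166 -0.1147 5;-0.0075 -0.0069 -0.04 -0.0928 -0.0166 -0.1147 5;-0.0075 -0.0069 -0.04 -0.0928 -0.0166 -0.1147 5;-0.0075 -0.0069 -0.04 -0.0928 -0.0166 -0.1147 5;-0.0075 -0.0069 -0.04 -0.0928 -0.0166 -0.1147 5;-0.0075 -0.0069 -0.04 -0.0928 -0.0166 -0.1147 5;-0.0075 -0.0069 -0.04 -0.0928 -0.0166 -0.1147 5;-0.0075 -0.0069 -0.04 -0.0928 -0.0166 -0.1147 5;-0.0075 -0.0069 -0.04 -0.0928 -0.0166 -0.1147 5;-0.0075 -0.0069 -0.04 -0.0928 -0.0166 -0.1147 5;0 0 0 0 0 0 5;0 0 0 0 0 0 5"
}}

```text
time_s: 11.85
eef_pos: [510.4, -99.8, 200.5]
ee_rot: [0.261, 0.735, 0.44, -0.444]
force: [0.2, 0.2, -1.7]
grip_width: 0.13
grip_force: 50.4
```

```bash
python3 goto.py
python3 - <<'E'
from h import *
p=capture("scene"); c=proj(p,[sense()["eef_pos"]])[0].astype(int); print(c)
a=p["pixels"][c[1]-60:c[1]+60,c[0]-80:c[0]+80]; cv2.imwrite("pics/s2.png",cv2.resize(a,None,fx=5,fy=5,interpolation=3))
E
```

```text
q [-0.05  0.69  1.39 -0.93  1.68  0.65] pos [510.4 -99.8 200.5] force [ 0.2  0.2 -1.7]
shift [ -0.4  -0.2 -80.5] rotvec units [-0.0001 -0.0048 -0.0031] ik [array([-0.05228919,  0.80204244,  1.42852147, -0.91980197,  1.58538251,
        0.77511194]), np.float64(7.653890656262152e-13)]
[[ 0.218  0.879 -0.424]
 [ 0.414 -0.477 -0.775]
 [-0.884 -0.006 -0.468]]
[281 159]
```

View pics/s2.png

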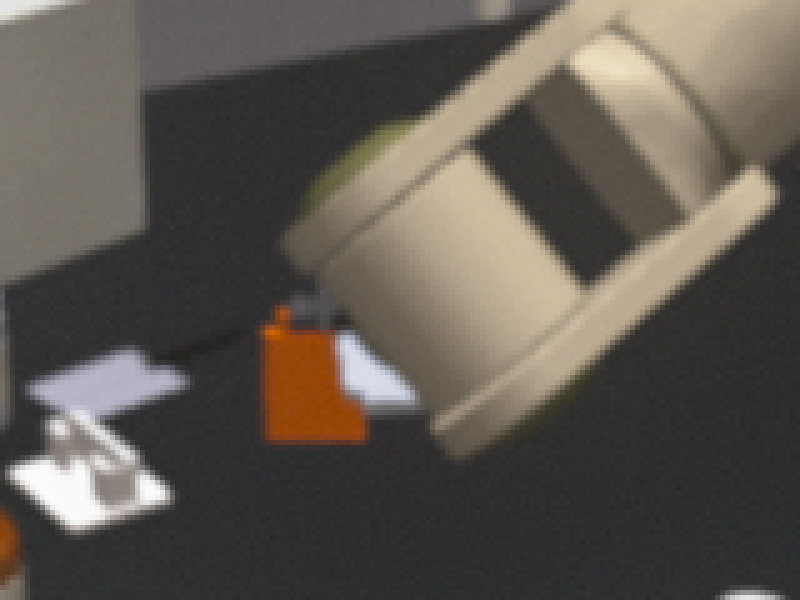

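The plate is held level behind the wrist, its white face at about (380,370) in the crop. I'll lower it and watch the contact force.

Emit:
{"op": "drive_tool", "data": {
  "commands": "0 0 -0.3 0 0 0 5;0 0 -0.3 0 0 0 5;0 0 -0.3 0 0 0 5;0 0 -0.3 0 0 0 5;0 0 -0.2 0 0 0 5;0 0 -0.12 0 0 0 5;0 0 -0.08 0 0 0 5;0 0 0 0 0 0 5;0 0 0 0 0 0 5",
  "force": 25
}}

```text
time_s: 12.65
eef_pos: [510.9, -99.4, 43.0]
ee_rot: [0.264, 0.737, 0.437, -0.443]
force: [0.3, -0.9, -0.3]
grip_width: 0.13
grip_force: 50.4
```

Emit:
{"op": "drive_tool", "data": {
  "commands": "0 0 -0.02 0 0 0 5;0 0 -0.015 0 0 0 5;0 0 0 0 0 0 5"
}}

```text
time_s: 12.9
eef_pos: [510.6, -99.3, 38.8]
ee_rot: [0.263, 0.737, 0.437, -0.443]
force: [0.2, 0.2, -1.0]
grip_width: 0.131
grip_force: 50.4
```

Emit:
{"op": "drive_tool", "data": {
  "commands": "0 0 -0.02 0 0 0 5;0 0 -0.015 0 0 0 5;0 0 0 0 0 0 5;0 0 0 0 0 0 5"
}}

```text
time_s: 13.23
eef_pos: [510.3, -99.4, 34.8]
ee_rot: [0.263, 0.737, 0.437, -0.444]
force: [1.3, -0.1, -1.4]
grip_width: 0.129
grip_force: 50.4
```

Emit:
{"op": "drive_tool", "data": {
  "commands": "0 0 -0.015 0 0 0 5;0 0 0 0 0 0 5;0 0 0 0 0 0 5"
}}

```text
time_s: 13.48
eef_pos: [510.4, -99.4, 34.4]
ee_rot: [0.264, 0.736, 0.437, -0.444]
force: [-2.1, 2.3, 5.6]
grip_width: 0.13
grip_force: 50.8
```

Emit:
{"op": "drive_tool", "data": {
  "commands": "0 0 0 0 0 0 45;0 0 0 0 0 0 45;0 0 0 0 0 0 45;0 0 0 0 0 0 45;0.055 0.1 0.061 0 0 0 45;0.11 0.2 0.122 0 0 0 45;0.11 0.2 0.122 0 0 0 45;0.11 0.2 0.122 0 0 0 45;0.11 0.2 0.122 0 0 0 45;0.055 0.1 0.061 0 0 0 45;0 0 0 0 0 0 45"
}}

```text
time_s: 14.4
eef_pos: [566.8, 3.3, 96.0]
ee_rot: [0.264, 0.737, 0.438, -0.442]
force: [0.2, -0.1, 0.1]
grip_width: 0.451
grip_force: 0.0
```

Emit:
{"op": "drive_tool", "data": {
  "commands": "-0.055 -0.099 0.125 0.1195 -0.069 0 45;-0.055 -0.099 0.125 0.1195 -0.069 0 45;-0.055 -0.099 0.125 0.1195 -0.069 0 45;-0.055 -0.099 0.125 0.1195 -0.069 0 45;-0.055 -0.099 0.125 0.1195 -0.069 0 45;-0.055 -0.099 0.125 0.1195 -0.069 0 45;-0.055 -0.099 0.125 0.1195 -0.069 0 45;-0.055 -0.099 0.125 0.1195 -0.069 0 45;-0.055 -0.099 0.125 0.1195 -0.069 0 45;-0.055 -0.099 0.125 0.1195 -0.069 0 45;0 0 0 0 0 0 45;0 0 0 0 0 0 45"
}}

```text
time_s: 15.4
eef_pos: [509.6, -99.6, 219.7]
ee_rot: [0.01, 0.864, 0.503, 0.005]
force: [0.2, -0.0, -1.0]
grip_width: 0.452
grip_force: 0.0
```

Run:
```python
from h import *
import pickle
s=sense(); print(s["eef_pos"],q2R(s["ee_rot"]).round(3),s["joints"].round(2))
p=capture("wrist"); pickle.dump((p,s),open("w5.pkl","wb")); cv2.imwrite("pics/w5.png",p["pixels"])
for k,z in dict(cover_plate=8,handle=32,tongue=0).items():
    for b in boxes_of(p,k)[:2]: print(k,np.round(b["position"]),round(b["confidence"],2),np.round(ray(p,b["position"],z,s)[:2]))
g=cv2.cvtColor(p["pixels"],cv2.COLOR_BGR2HSV)
m=((g[...,2]>120)&(g[...,1]<60)).astype(np.uint8); m[260:]=0
n,l,st,c=cv2.connectedComponentsWithStats(m)
for i in range(1,n):
    if st[i,4]>300:
        cn=max(cv2.findContours((l==i).astype(np.uint8),0,2)[0],key=cv2.contourArea)
        r=cv2.minAreaRect(cn); print(st[i],c[i].round(),r); print([np.round(ray(p,v,8,s)[:2]).tolist() for v in cv2.boxPoints(r)], np.round(ray(p,r[0],8,s)))
```

```text
[509.64091866 -99.64571831 219.67257467] [[ 0.493  0.87   0.018]
 [ 0.87  -0.493 -0.012]
 [-0.002  0.022 -1.   ]] [-0.42  0.31  1.57 -0.    1.23  0.1 ]
cover_plate [272. 171.] 0.83 [513. -95.]
cover_plate [298. 371.] 0.65 [ 416. -327.]
handle [298. 371.] 0.83 [ 427. -305.]
handle [544. 295.] 0.82 [ 699. -350.]
tongue [544. 298.] 0.9 [ 713. -386.]
tongue [271. 168.] 0.75 [512. -94.]
[ 400    0  101   74 4794] [450.  41.] ((450.0, 36.5), (73.0, 100.0), 90.0)
[[683.0, -20.0], [758.0, -62.0], [740.0, -120.0], [659.0, -74.0]] [710. -68.   8.]
[   9   73   78   54 3385] [47. 99.] ((47.5, 99.5), (53.0, 77.0), 90.0)
[[354.0, 99.0], [413.0, 66.0], [383.0, 29.0], [321.0, 64.0]] [368.  65.   8.]
[ 487  116   73   79 2451] [514. 147.] ((519.6220703125, 148.48033142089844), (60.4919548034668, 78.43548583984375), 16.049007415771484)
[[691.0, -205.0], [733.0, -145.0], [777.0, -188.0], [738.0, -253.0]] [ 735. -197.    8.]
[ 237  122   69   93 5419] [271. 167.] ((271.0, 168.0), (92.0, 68.0), 90.0)
[[508.0, -38.0], [564.0, -70.0], [520.0, -151.0], [459.0, -116.0]] [514. -92.   8.]
```

View pics/w5.png

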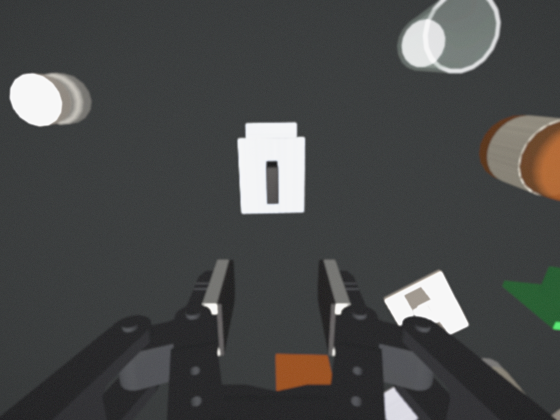

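The plate lies flat on the bench, handle up, tongue at the image top. Its centre is at about (271,168), and the rib spans rows 162 to 203 at column 272. Next I'll take it by the handle with the tool vertical.

```bash
cat > tgt.py <<'E'
from ik import *
PK=np.array([543.9,233.7,55.]); YAW=np.radians(-10.37)
def down(az): # tool vertical, tool y at azimuth az(deg)
    y=np.array([np.cos(np.radians(az)),np.sin(np.radians(az)),0]); z=np.array([0,0,-1.]); return np.c_[np.cross(y,z),y,z]
REL=E('z',np.radians(-118.2)).T@down(-28.2)
GX,GZ=8.,32.
def plate(theta,tip): # tip in pocket frame (x,y,z) -> TCP pose
    Rp=E('z',YAW)@E('y',-np.radians(theta)); P=PK+E('z',YAW)@np.array(tip,float)
    return P+Rp@[45+GX,0,GZ], Rp@REL
def delta(P,A,n=1,show=True):
    s=sense(); d=(P-s["eef_pos"])/100; r=R.from_matrix(A@q2R(s["ee_rot"]).T).as_rotvec()/(np.pi/4)
    if show:
        print("shift",d.round(4),"rot",r.round(4),"deg",(np.linalg.norm(r)*45).round(1)); 
        if n>1: print(" per row /%d:"%n,(d/n).round(4),(r/n).round(4))
    return d,r
E
python3 - <<'E'
from tgt import *
delta(np.array([509.5,-100.6,32]),down(-28.2))
E
```

```text
shift [-0.0086 -0.0321 -1.8643] rot [0.014  0.0203 0.0237] deg 1.5
```

Emit:
{"op": "drive_tool", "data": {
  "commands": "-0.002 -0.008 -0.28 0.005 0.007 0.008 45;-0.002 -0.008 -0.28 0.005 0.007 0.008 45;-0.002 -0.008 -0.28 0.004 0.006 0.008 45;-0.002 -0.008 -0.28 0 0 0 45;0 0 -0.28 0 0 0 45;0 0 -0.28 0 0 0 45;0 0 -0.16 0 0 0 45;0 0 0 0 0 0 45;0 0 0 0 0 0 45",
  "force": 80
}}

```text
time_s: 16.35
eef_pos: [509.5, -100.7, 34.8]
ee_rot: [-0.0, 0.858, 0.514, 0.0]
force: [0.8, 0.4, -0.0]
grip_width: 0.449
grip_force: 0.0
```

Run:
```python
from tgt import *
print(sense()["force"].round(1),sense()["eef_pos"].round(1)); delta(np.array([509.5,-100.6,32]),down(-28.2))
```

```text
[ 0.8  0.4 -0. ] [ 509.5 -100.7   34.8]
shift [ 0.0001  0.0007 -0.028 ] rot [-0.0008  0.0005 -0.0003] deg 0.0
```

Emit:
{"op": "drive_tool", "data": {
  "commands": "0 0 -0.028 0 0 0 45;0 0 0 0 0 0 45;0 0 0 0 0 0 5;0 0 0 0 0 0 5;0 0 0 0 0 0 5;0 0 0 0 0 0 5;0 0 0 0 0 0 5;0 0 0 0 0 0 5"
}}

```text
time_s: 17.02
eef_pos: [510.0, -101.7, 33.5]
ee_rot: [0.001, 0.858, 0.513, 0.001]
force: [-0.2, 0.7, 6.5]
grip_width: 0.121
grip_force: 79.7
```

Emit:
{"op": "drive_tool", "data": {
  "commands": "0 0 0.1 0 0 0 5;0 0 0.3 0 0 0 5;0 0 0.3 0 0 0 5;0 0 0.3 0 0 0 5;0 0 0.3 0 0 0 5;0 0 0.3 0 0 0 5;0 0 0 0 0 0 5;0 0 0 0 0 0 5"
}}

```text
time_s: 17.68
eef_pos: [509.8, -101.7, 194.1]
ee_rot: [0.002, 0.858, 0.513, 0.002]
force: [-0.5, 0.6, -2.1]
grip_width: 0.121
grip_force: 78.8
```

Run:
```python
from tgt import *
import pickle
print(sense()["force"].round(1))
P,A=plate(20,[-25,0,60]); delta(P,A,17)
# check grip x from picture: lateral/along comparision in w5 of shoulder/rear edges
p,s=pickle.load(open("w5.pkl","rb"))
for n,u,z in(("tongueL",(246,123),8),("tongueR",(297,122.5),8),("rearL",(242,214),8),("rearR",(305,213),8),("ribfar",(272,162),40),("ribnear",(272,203.5),40)):
    X=ray(p,u,z,s); ax=np.array([-.473,-.881]); print(n,X.round(1),"along x from TCP-grip",((X[:2]-[509.5,-100.6])@ax).round(1))
```

```text
[-0.5  0.6 -2.1]
shift [ 0.477   3.3286 -0.3091] rot [-0.4708 -0.2182  2.3688] deg 109.1
 per row /17: [ 0.0281  0.1958 -0.0182] [-0.0277 -0.0128  0.1393]
tongueL [514.6 -42.7   8. ] along x from TCP-grip -53.5
tongueR [556.8 -66.2   8. ] along x from TCP-grip -52.7
rearL [ 463.8 -118.8    8. ] along x from TCP-grip 37.7
rearR [ 520.6 -150.3    8. ] along x from TCP-grip 38.6
ribfar [520.3 -81.5  40. ] along x from TCP-grip -22.0
ribnear [ 501.1 -115.1   40. ] along x from TCP-grip 16.8
```

Emit:
{"op": "drive_tool", "data": {
  "commands": "0.0281 0.1958 -0.0182 -0.0277 -0.0128 0.1393 5;0.0281 0.1958 -0.0182 -0.0277 -0.0128 0.1393 5;0.0281 0.1958 -0.0182 -0.0277 -0.0128 0.1393 5;0.0281 0.1958 -0.0182 -0.0277 -0.0128 0.1393 5;0.0281 0.1958 -0.0182 -0.0277 -0.0128 0.1393 5;0.0281 0.1958 -0.0182 -0.0277 -0.0128 0.1393 5;0.0281 0.1958 -0.0182 -0.0277 -0.0128 0.1393 5;0.0281 0.1958 -0.0182 -0.0277 -0.0128 0.1393 5;0.0281 0.1958 -0.0182 -0.0277 -0.0128 0.1393 5;0.0281 0.1958 -0.0182 -0.0277 -0.0128 0.1393 5;0.0281 0.1958 -0.0182 -0.0277 -0.0128 0.1393 5;0.0281 0.1958 -0.0182 -0.0277 -0.0128 0.1393 5;0.0281 0.1958 -0.0182 -0.0277 -0.0128 0.1393 5;0.0281 0.1958 -0.0182 -0.0277 -0.0128 0.1393 5;0.0281 0.1958 -0.0182 -0.0277 -0.0128 0.1393 5;0.0281 0.1958 -0.0182 -0.0277 -0.0128 0.1393 5;0.0281 0.1958 -0.0182 -0.0277 -0.0128 0.1393 5;0 0 0 0 0 0 5;0 0 0 0 0 0 5"
}}

```text
time_s: 19.27
eef_pos: [556.3, 231.5, 160.0]
ee_rot: [0.171, 0.09, 0.981, -0.018]
force: [-0.6, -0.7, -1.8]
grip_width: 0.121
grip_force: 78.6
```

```bash
sed -i 's/GX,GZ=8.,32./GX,GZ=8.,33.5/' tgt.py
python3 - <<'E'
from tgt import *
s=sense();print(s["force"].round(1),s["joints"].round(2))
P,A=plate(20,[-25,0,30]); delta(P,A,4)
p=capture("wrist"); g=cv2.cvtColor(p["pixels"],6)
# predicted pixels of plate & pocket features, to compare with edges
def pf(X): return PK+E('z',YAW)@np.array(X,float)
Rc=q2R(s["ee_rot"])@REL.T; org=s["eef_pos"]-Rc@[GX,0,GZ]
names={"tipTopL":org+Rc@[-45,24,8],"tipTopR":org+Rc@[-45,-24,8],"shL":org+Rc@[-31,32,8],"shR":org+Rc@[-31,-32,8],"lipL":pf([-34.5,36,15]),"lipR":pf([-34.5,-36,15]),"lipfL":pf([-62.5,36,15]),"round":pf([-93.1,19,28])}
for k,v in names.items(): print(k,proj(p,v,s)[0].round(1))
cv2.imwrite("pics/w6.png",p["pixels"])
np.save("w6.npy",p["pixels"])
E
```

```text
[-0.6 -0.7 -1.8] [ 0.26  0.44  1.6  -0.21  0.8  -1.01]
shift [ 0.007  -0.0021 -0.2536] rot [ 0.0046 -0.0048  0.0025] deg 0.3
 per row /4: [ 0.0017 -0.0005 -0.0634] [ 0.0012 -0.0012  0.0006]
tipTopL [330.3 160. ]
tipTopR [220.4 160. ]
shL [346.6 190.9]
shR [204.1 190.9]
lipL [343.2 104.1]
lipR [208.5 104.2]
lipfL [350.   48.2]
round [322.8 -24.8]
```

Run:
```python
import numpy as np,cv2
g=cv2.cvtColor(np.load("w6.npy"),6).astype(int)
def cols(r,a,b): 
    d=g[r-1:r+2,:].mean(0); return [(c,int(d[c+2]-d[c-2])) for c in range(a,b) if abs(d[c+2]-d[c-2])>18 and abs(d[c+2]-d[c-2])>=max(abs(d[c+1+k]-d[c-3+k]) for k in(0,2))]
def rows(c,a,b):
    d=g[:,c-1:c+2].mean(1); return [(r,int(d[r+2]-d[r-2])) for r in range(a,b) if abs(d[r+2]-d[r-2])>18 and abs(d[r+2]-d[r-2])>=max(abs(d[r+1+k]-d[r-3+k]) for k in(0,2))]
for r in(60,80,95,120,140,172,200): print("row",r,cols(r,180,370))
for c in(235,260,275,290,315): print("col",c,rows(c,20,240))
for c in(208,212,338,341): print("col",c,rows(c,150,220))
```

```text
row 60 [(202, -50), (346, 46)]
row 80 [(204, -44), (344, 47)]
row 95 [(206, -45), (342, 49)]
row 120 [(216, -130), (333, 130)]
row 140 [(218, -131), (331, 127)]
row 172 [(220, -24)]
row 200 []
col 235 [(37, -116), (41, 67), (105, -90), (158, 115), (187, -30), (191, 28)]
col 260 [(37, -118), (41, 68), (105, -90), (146, -34), (158, 125), (187, -30), (191, 27)]
col 275 [(37, -117), (41, 70), (105, -90), (141, -37), (158, 125), (187, -30), (191, 28), (234, -187)]
col 290 [(37, -117), (41, 71), (105, -93), (147, -32), (158, 123), (187, -30), (191, 27)]
col 315 [(37, -114), (41, 67), (105, -91), (158, 114), (187, -23), (191, 26)]
col 208 [(186, -87), (190, 80)]
col 212 [(185, -125), (189, 116)]
col 338 [(185, -126), (189, 116)]
col 341 [(185, -124), (189, 110)]
```

```bash
sed -i 's/^YAW=.*//; s/^REL=/PK=PK+E("z",YAW)@[.6,-1.1,0]\nREL=/' tgt.py
python3 - <<'E'
from tgt import *
P,A=plate(20,[-27,0,20]); delta(P,A,4)
E
```

```text
shift [-0.012  -0.0047 -0.3581] rot [ 0.0044 -0.0039  0.0042] deg 0.3
 per row /4: [-0.003  -0.0012 -0.0895] [ 0.0011 -0.001   0.001 ]
```

Emit:
{"op": "drive_tool", "data": {
  "commands": "-0.004 -0.001 -0.15 0.0015 -0.0013 0.0014 5;-0.004 -0.001 -0.15 0.0015 -0.0013 0.0014 5;-0.004 -0.002 -0.12 0.0015 -0.0013 0.0014 5;0 0 -0.07 0 0 0 5;0 0 -0.02 0 0 0 5;0 0 0 0 0 0 5;0 0 0 0 0 0 5"
}}

```text
time_s: 19.9
eef_pos: [556.5, 230.7, 111.2]
ee_rot: [0.175, 0.089, 0.981, -0.015]
force: [0.1, -0.3, -0.9]
grip_width: 0.122
grip_force: 78.6
```

```bash
cat > st.py <<'E'
import sys
from tgt import *
def where():
    s=sense(); Rc=q2R(s["ee_rot"])@REL.T; t=s["eef_pos"]-Rc@[45+GX,0,GZ]; t=E('z',YAW).T@(t-PK)
    Rp=E('z',YAW).T@Rc; print("t",round(s["time_s"],2),"tip",t.round(1),"theta",np.degrees(np.arctan2(Rp[2,0],Rp[0,0])).round(1),"F pocket axes",(E('z',YAW).T@s["force"]).round(1),"M",s["wrist_torque"].round(2))
where()
for a in sys.argv[1:]:
    th,x,z,n=map(float,a.split(",")); delta(*plate(th,[x,0,z]),n=int(n))
E
python3 st.py 20,-27,1,1 20,-39,1,3 20,-41,1,3
```

```text
t 19.9 tip [-25.9   0.5   6.5] theta 20.2 F pocket axes [ 0.1 -0.3 -0.9] M [0.04 0.2  0.04]
shift [-0.0105 -0.0026 -0.0564] rot [-0.001   0.0043 -0.0011] deg 0.2
shift [-0.1285  0.019  -0.0564] rot [-0.001   0.0043 -0.0011] deg 0.2
 per row /3: [-0.0428  0.0063 -0.0188] [-0.0003  0.0014 -0.0004]
shift [-0.1482  0.0226 -0.0564] rot [-0.001   0.0043 -0.0011] deg 0.2
 per row /3: [-0.0494  0.0075 -0.0188] [-0.0003  0.0014 -0.0004]
```

Emit:
{"op": "drive_tool", "data": {
  "commands": "-0.005 -0.002 -0.02 0 0 0 5;-0.005 -0.002 -0.02 0 0 0 5;0 0 -0.01 0 0 0 5;0 0 0 0 0 0 5;0 0 0 0 0 0 5"
}}

```text
time_s: 20.32
eef_pos: [555.2, 230.5, 105.7]
ee_rot: [0.174, 0.088, 0.981, -0.015]
force: [0.0, -0.8, -1.3]
grip_width: 0.117
grip_force: 78.6
```

```bash
python3 st.py 20,-39,1,4
```

```text
t 20.32 tip [-27.2  -0.    1. ] theta 20.1 F pocket axes [ 0.2 -0.8 -1.3] M [ 0.05  0.24 -0.01]
shift [-0.115   0.0209 -0.0007] rot [-0.0006  0.0033 -0.0021] deg 0.2
 per row /4: [-0.0288  0.0052 -0.0002] [-0.0002  0.0008 -0.0005]
```

No contact yet, and the tip is about 1 mm above the floor. I'll slide it under the lip.

Emit:
{"op": "drive_tool", "data": {
  "commands": "-0.029 0.005 0 0 0 0 5;-0.029 0.005 0 0 0 0 5;-0.029 0.005 0 0 0 0 5;-0.029 0.005 0 0 0 0 5;0 0 0 0 0 0 5;0 0 0 0 0 0 5"
}}

```text
time_s: 20.82
eef_pos: [543.2, 232.6, 105.5]
ee_rot: [0.174, 0.088, 0.981, -0.015]
force: [0.3, 0.7, -2.2]
grip_width: 0.122
grip_force: 78.4
```

```bash
python3 st.py 20,-41,0.5,2 17,-42.5,0.5,3
```

```text
t 20.82 tip [-39.3  -0.2   0.8] theta 20.1 F pocket axes [ 0.1  0.7 -2.2] M [-0.    0.27 -0.04]
shift [-0.0154  0.0042 -0.0036] rot [-0.0005  0.0026 -0.0023] deg 0.2
 per row /2: [-0.0077  0.0021 -0.0018] [-0.0002  0.0013 -0.0011]
shift [-0.0051  0.0024 -0.0244] rot [ 0.0115  0.0682 -0.0022] deg 3.1
 per row /3: [-0.0017  0.0008 -0.0081] [ 0.0038  0.0227 -0.0007]
```

Emit:
{"op": "drive_tool", "data": {
  "commands": "-0.002 0.001 -0.008 0.004 0.023 0 5;-0.002 0.001 -0.008 0.004 0.023 0 5;-0.001 0.001 -0.008 0.004 0.022 0 5;0 0 0 0 0 0 5;0 0 0 0 0 0 5"
}}

```text
time_s: 21.23
eef_pos: [543.3, 232.7, 103.2]
ee_rot: [0.148, 0.089, 0.985, -0.013]
force: [2.4, 0.4, -3.1]
grip_width: 0.118
grip_force: 78.2
```

```bash
python3 st.py 13,-43.8,0.5,4 10,-44.5,0.5,6
```

```text
t 21.23 tip [-41.9   0.    0.6] theta 17.0 F pocket axes [ 2.3  0.8 -3.1] M [ 0.01 -0.15 -0.02]
shift [ 0.0131 -0.0028 -0.0311] rot [ 0.0151  0.0883 -0.0016] deg 4.0
 per row /4: [ 0.0033 -0.0007 -0.0078] [ 0.0038  0.0221 -0.0004]
shift [ 0.0286 -0.0056 -0.0548] rot [ 0.0271  0.1539 -0.0016] deg 7.0
 per row /6: [ 0.0048 -0.0009 -0.0091] [ 0.0045  0.0256 -0.0003]
```

Emit:
{"op": "drive_tool", "data": {
  "commands": "0.006 -0.001 -0.008 0.004 0.022 0 5;0.005 -0.001 -0.008 0.004 0.022 0 5;0.004 -0.001 -0.008 0.004 0.022 0 5;0.002 0 -0.008 0.004 0.022 0 5;0 0 0 0 0 0 5;0 0 0 0 0 0 5"
}}

```text
time_s: 21.73
eef_pos: [544.8, 232.5, 100.0]
ee_rot: [0.113, 0.089, 0.99, -0.01]
force: [0.3, -0.2, -2.6]
grip_width: 0.12
grip_force: 78.6
```

```bash
python3 st.py 8,-44.3,0.5,5
```

```text
t 21.73 tip [-43.6   0.    0.4] theta 13.0 F pocket axes [ 0.3 -0.2 -2.6] M [ 0.08  0.19 -0.01]
shift [ 0.0291 -0.0058 -0.0393] rot [ 0.019   0.1094 -0.0016] deg 5.0
 per row /5: [ 0.0058 -0.0012 -0.0079] [ 0.0038  0.0219 -0.0003]
```

Emit:
{"op": "drive_tool", "data": {
  "commands": "0.006 -0.001 -0.008 0.004 0.022 0 5;0.006 -0.001 -0.008 0.004 0.022 0 5;0.006 -0.001 -0.008 0.004 0.022 0 5;0.006 -0.001 -0.008 0.004 0.022 0 5;0.006 -0.001 -0.008 0.004 0.022 0 5;0 0 0 0 0 0 5;0 0 0 0 0 0 5"
}}

```text
time_s: 22.32
eef_pos: [547.9, 231.9, 95.9]
ee_rot: [0.069, 0.09, 0.994, -0.006]
force: [0.1, -0.6, -0.7]
grip_width: 0.119
grip_force: 78.6
```

```bash
python3 st.py 4,-44.8,0.5,4 0,-45,0.3,8
```

```text
t 22.32 tip [-44.2   0.    0.3] theta 8.0 F pocket axes [ 0.2 -0.6 -0.7] M [ 0.05  0.1  -0.01]
shift [ 0.0207 -0.0043 -0.0325] rot [ 0.015   0.0868 -0.0015] deg 4.0
 per row /4: [ 0.0052 -0.0011 -0.0081] [ 0.0037  0.0217 -0.0004]
shift [ 0.043  -0.0084 -0.0706] rot [ 0.0309  0.1743 -0.0015] deg 8.0
 per row /8: [ 0.0054 -0.001  -0.0088] [ 0.0039  0.0218 -0.0002]
```

Emit:
{"op": "drive_tool", "data": {
  "commands": "0.005 -0.001 -0.008 0.004 0.022 0 5;0.005 -0.001 -0.008 0.004 0.022 0 5;0.005 -0.001 -0.008 0.004 0.022 0 5;0.005 -0.001 -0.008 0.004 0.022 0 5;0 0 0 0 0 0 5;0 0 0 0 0 0 5"
}}

```text
time_s: 22.82
eef_pos: [549.9, 231.5, 92.7]
ee_rot: [0.034, 0.09, 0.995, -0.003]
force: [-0.1, -0.1, -2.0]
grip_width: 0.124
grip_force: 78.6
```

```bash
python3 st.py 1,-45,0.3,3 0,-45,0.3,4
```

```text
t 22.82 tip [-44.9  -0.    0.6] theta 3.9 F pocket axes [-0.1 -0.1 -2. ] M [-0.02  0.02  0.02]
shift [ 0.017  -0.0033 -0.0295] rot [ 0.0109  0.0644 -0.0015] deg 2.9
 per row /3: [ 0.0057 -0.0011 -0.0098] [ 0.0036  0.0215 -0.0005]
shift [ 0.0228 -0.0044 -0.0387] rot [ 0.0148  0.0863 -0.0015] deg 3.9
 per row /4: [ 0.0057 -0.0011 -0.0097] [ 0.0037  0.0216 -0.0004]
```

Emit:
{"op": "drive_tool", "data": {
  "commands": "0.006 -0.001 -0.01 0.004 0.022 0 5;0.006 -0.001 -0.01 0.004 0.022 0 5;0.005 -0.001 -0.01 0.004 0.022 0 5;0.005 -0.001 -0.01 0.004 0.021 0 5;0 0 0 0 0 0 5;0 0 0 0 0 0 5"
}}

```text
time_s: 23.32
eef_pos: [552.1, 231.1, 88.6]
ee_rot: [-0.0, 0.09, 0.996, 0.0]
force: [-1.2, -0.1, -1.5]
grip_width: 0.122
grip_force: 78.8
```

```bash
python3 st.py 0,-45,0,1
```

```text
t 23.32 tip [-45.1   0.    0.2] theta -0.0 F pocket axes [-1.2 -0.3 -1.5] M [-0.04  0.    0.04]
shift [ 0.0009 -0.0005 -0.0015] rot [-0.0012 -0.0007 -0.0015] deg 0.1
```

Emit:
{"op": "drive_tool", "data": {
  "commands": "0 0 -0.012 0 0 0 5;0 0 0 0 0 0 5;0 0 0 0 0 0 5"
}}

```text
time_s: 23.57
eef_pos: [552.1, 231.2, 88.5]
ee_rot: [0.0, 0.09, 0.996, 0.0]
force: [-2.4, -0.6, 5.5]
grip_width: 0.125
grip_force: 79.6
```

Emit:
{"op": "drive_tool", "data": {
  "commands": "0 0 -0.01 0 0 0 5;0 0 0 0 0 0 5;0 0 0 0 0 0 5"
}}

```text
time_s: 23.82
eef_pos: [552.1, 231.2, 88.5]
ee_rot: [0.0, 0.09, 0.996, 0.0]
force: [-5.5, -2.7, 13.5]
grip_width: 0.119
grip_force: 80.9
```

It is seated at the expected height: 88.5 = 55 + 33.5. I'll release it, back off upwards and check.

Emit:
{"op": "drive_tool", "data": {
  "commands": "0 0 0.01 0 0 0 5;0 0 0 0 0 0 40;0 0 0 0 0 0 40;0 0 0 0 0 0 40;0 0 0 0 0 0 40;0 0 0.1 0 0 0 40;0 0 0.3 0 0 0 40;0 0 0.3 0 0 0 40;0 0 0.3 0 0 0 40;0 0 0.3 0 0 0 40;0 0 0.3 0 0 0 40;0 0 0 0 0 0 40;0 0 0 0 0 0 40"
}}

```text
time_s: 24.9
eef_pos: [552.3, 231.3, 249.7]
ee_rot: [0.002, 0.09, 0.996, 0.001]
force: [1.0, -0.8, -0.7]
grip_width: 0.398
grip_force: 0.0
```

```bash
cat > chk.py <<'E'
from tgt import *
s=sense(); p=capture("wrist"); np.save("w7.npy",p["pixels"])
g=cv2.cvtColor(p["pixels"],6).astype(int)
def pf(X): return PK+E('z',YAW)@np.array(X,float)
for k,X in dict(lipL=[-34.5,36,15],lipR=[-34.5,-36,15],plateRearL=[45,32,8],plateRearR=[45,-32,8],pockRearL=[46.5,34,8],ribTopRear=[26,0,40],ribTopFront=[-10,0,40],round=[-93.1,19,28],square_dn=[-93.1,-19,18.5],sq_up=[-93.1,-19,28]).items(): print(k,proj(p,pf(X),s)[0].round(1))
def pk(d,a,b): return [(c,int(d[c+2]-d[c-2])) for c in range(a,b) if abs(d[c+2]-d[c-2])>12 and abs(d[c+2]-d[c-2])>=max(abs(d[c+1+k]-d[c-3+k]) for k in(0,2))]
for f in([20,25],[20,-25],[40,25],[40,-25],[0,25]):
    u,v=proj(p,pf(f+[8]),s)[0].astype(int); print(f,(u,v),"rows",pk(g[:,u-1:u+2].mean(1),max(v-70,2),v+70),"cols",pk(g[v-1:v+2].mean(0),u-60,u+60),g[v,u])
for k in("key_round_top","key_square_top","cover_plate","handle"):
    for b in boxes_of(p,k)[:2]: print(k,np.round(b["position"],1),round(b["confidence"],2))
E
python3 chk.py
```

```text
lipL [316.3 137. ]
lipR [233.2 136.9]
plateRearL [308.2 219.9]
plateRearR [241.4 219.8]
pockRearL [310.2 221.3]
ribTopRear [274.8 212.4]
ribTopFront [274.8 171.1]
round [299.3  62.9]
square_dn [251.1  63.7]
sq_up [250.3  62.8]
[20, 25] (np.int64(301), np.int64(194)) rows [(140, 25), (217, -56), (221, 68), (256, -177)] cols [(242, 82), (268, -152), (282, 154), (308, -76), (312, 90)] 218
[20, -25] (np.int64(248), np.int64(194)) rows [(136, -18), (140, 53), (217, -55), (221, 68), (222, 68), (256, -179)] cols [(238, -88), (242, 82), (268, -152), (282, 154)] 219
[40, 25] (np.int64(300), np.int64(214)) rows [(217, -55), (218, -55), (221, 68), (256, -175)] cols [(243, 77), (307, -69), (311, 79)] 219
[40, -25] (np.int64(248), np.int64(214)) rows [(217, -55), (221, 68), (222, 68), (256, -179)] cols [(239, -81), (243, 77), (307, -69)] 219
[0, 25] (np.int64(302), np.int64(174)) rows [(136, -13), (140, 48), (217, -56), (218, -56), (222, 67)] cols [(268, -151), (282, 149), (309, -67), (313, 81)] 219
key_round_top [298.5  63.9] 0.8
key_round_top [274.4 125.4] 0.67
key_square_top [252.4  62.1] 0.94
cover_plate [276.1 179.9] 0.7
handle [273.9 180.2] 0.6
```

Emit:
{"op": "drive_tool", "data": {
  "commands": "-0.192 0.073 -0.08 0 0 0 0;-0.192 0.073 -0.08 0 0 0 0;-0.192 0.073 -0.3 0 0 0 0;-0.192 0.073 -0.3 0 0 0 0;-0.192 0.072 -0.3 0 0 0 0;0 0 0 0 0 0 0;0 0 0 0 0 0 0;0 0 0 0 0 0 0;0 0 0 0 0 0 0"
}}

```text
time_s: 25.9
eef_pos: [457.3, 267.6, 142.8]
ee_rot: [0.001, 0.09, 0.996, 0.001]
force: [0.3, 0.1, -0.1]
grip_width: -0.001
grip_force: 0.0
```

Run:
```python
from tgt import *
delta(np.array([456.1,267.7,104]),down(79.63))
```

```text
shift [-0.0123  0.0015 -0.3881] rot [-0.0022  0.0028 -0.0009] deg 0.2
```

Emit:
{"op": "drive_tool", "data": {
  "commands": "-0.006 0.001 -0.15 0 0 0 0;-0.006 0.001 -0.15 0 0 0 0;0 0 -0.08 0 0 0 0;0 0 0 0 0 0 0;0 0 0 0 0 0 0"
}}

```text
time_s: 26.32
eef_pos: [455.4, 267.7, 104.2]
ee_rot: [0.0, 0.09, 0.996, 0.001]
force: [-0.2, -0.1, 0.3]
grip_width: -0.003
grip_force: 0.0
```

Emit:
{"op": "drive_tool", "data": {
  "commands": "0 0 -0.03 0 0 0 0;0 0 -0.03 0 0 0 0;0 0 -0.02 0 0 0 0;0 0 0 0 0 0 0;0 0 0 0 0 0 0"
}}

```text
time_s: 26.73
eef_pos: [455.6, 268.0, 96.7]
ee_rot: [0.001, 0.09, 0.996, 0.001]
force: [-0.7, -1.0, 4.8]
grip_width: 0.001
grip_force: 2.6
```

Emit:
{"op": "drive_tool", "data": {
  "commands": "0 0 -0.03 0 0 0 0;0 0 -0.03 0 0 0 0;0 0 -0.015 0 0 0 0;0 0 0 0 0 0 0;0 0 0 0 0 0 0"
}}

```text
time_s: 27.15
eef_pos: [455.5, 268.0, 88.7]
ee_rot: [0.001, 0.09, 0.996, 0.001]
force: [2.3, 0.9, 4.7]
grip_width: 0.0
grip_force: 2.1
```

Emit:
{"op": "drive_tool", "data": {
  "commands": "0 0 -0.01 0 0 0 0;0 0 0 0 0 0 0;0 0 0 0 0 0 0"
}}

```text
time_s: 27.4
eef_pos: [455.5, 268.0, 88.0]
ee_rot: [0.001, 0.09, 0.996, 0.001]
force: [2.8, -0.6, 8.2]
grip_width: 0.004
grip_force: 4.4
```

Emit:
{"op": "drive_tool", "data": {
  "commands": "0 0 -0.008 0 0 0 0;0 0 0 0 0 0 0;0 0 0.1 0 0 0 0;0 0 0.2 0 0 0 0;0 0 0.3 0 0 0 0;0.2 0 0.3 0 0 0 0;0.3 0 0.3 0 0 0 0;0.2 0 0.3 0 0 0 0;0 0 0 0 0 0 0;0 0 0 0 0 0 0"
}}

```text
time_s: 28.23
eef_pos: [524.6, 267.7, 236.3]
ee_rot: [-0.0, 0.09, 0.996, 0.001]
force: [-0.7, 0.1, -1.5]
grip_width: 0.008
grip_force: 0.0
```

Run:
```python
from tgt import *
s=sense(); p=capture("wrist"); g=cv2.cvtColor(p["pixels"],6).astype(int)
def pf(X): return PK+E('z',YAW)@np.array(X,float)
a=np.load("w6.npy")
def pk(d,a,b): return [(c,int(d[c+2]-d[c-2])) for c in range(a,b) if abs(d[c+2]-d[c-2])>12 and abs(d[c+2]-d[c-2])>=max(abs(d[c+1+k]-d[c-3+k]) for k in(0,2))]
for n,y,hx,hy in(("long",57,15,5),("round",19,12.5,12.5),("square",-19,12,12),("cross",-57,5,13.5)):
    for st,z in(("up",28),("dn",18.5)):
        c=proj(p,[pf([-93.1-hx,y,z]),pf([-93.1+hx,y,z]),pf([-93.1,y+hy,z]),pf([-93.1,y-hy,z]),pf([-93.1,y,z])],s); print(n,st,"rows",c[:2,1].round(1),"cols",c[2:4,0].round(1))
    u,v=c[4].astype(int); print("   seen rows",pk(g[:,u-1:u+2].mean(1),max(v-22,2),v+22),"cols",pk(g[v-1:v+2].mean(0),u-25,u+25))
print(s["eef_pos"],p["pixels"].shape)
sc=capture("scene"); cv2.imwrite("pics/sc9.png",sc["pixels"])
```

```text
long up rows [ 89.1 129.4] cols [315.4 302.4]
long dn rows [ 89.2 128.1] cols [314.1 301.6]
   seen rows [(87, -51), (92, 28), (125, -24), (129, 58)] cols [(301, -100), (305, 71), (312, -32), (316, 66)]
round up rows [ 92.6 126.1] cols [275.9 243.5]
round dn rows [ 92.5 125. ] cols [275.9 244.6]
   seen rows [(91, -36), (95, 21), (121, -14), (125, 39)] cols [(244, -41), (248, 14), (273, -22), (277, 48)]
square up rows [ 93.2 125.5] cols [226.1 195. ]
square dn rows [ 93.1 124.3] cols [227.7 197.6]
   seen rows [(91, -59), (95, 34), (121, -29), (125, 58)] cols [(195, -51), (199, 18), (225, -105), (229, 130)]
cross up rows [102.8 116.2] cols [178.8 143.8]
cross dn rows [102.4 115.4] cols [181.9 148.1]
   seen rows [(100, -73), (105, 40), (112, -24), (116, 63)] cols [(145, -53), (179, -107), (184, 158)]
[524.55886113 267.70078762 236.25090308] (420, 560, 3)
```

Run:
```python
from h import *
import pickle
p,_=pickle.load(open("w1.pkl","rb"))
def pk(d,a,b): return [(c,int(d[c+2]-d[c-2])) for c in range(a,b) if abs(d[c+2]-d[c-2])>12 and abs(d[c+2]-d[c-2])>=max(abs(d[c+1+k]-d[c-3+k]) for k in(0,2))]
for nm,im,K in(("w1",p["pixels"],dict(cross=(213,150),square=(252,147),round=(288,147),long=(325,146))),("w7",np.load("w7.npy"),dict(square=(252,63),round=(299,63)))):
    g=cv2.cvtColor(im,6).astype(int)
    for k,(u,v) in K.items(): print(nm,k,"rows",pk(g[:,u-1:u+2].mean(1),v-20,v+20),"cols",pk(g[v-1:v+2].mean(0),u-20,u+20))
# scene view: dark side height of keys, before/after
from tgt import *
b=cv2.imread("pics/scene0.png");a=cv2.imread("pics/sc9.png"); c=capture("scene")
for n,y in(("long",57),("round",19),("square",-19),("cross",-57)):
    u,v=proj(c,PK+E('z',YAW)@np.array([-93.1,y,24.]))[0].astype(int); w=slice(v-7,v+8),slice(u-7,u+8)
    print(n,(u,v),"diff before/after",np.abs(a[w].astype(int)-b[w]).mean().round(1), boxes_of(c,"key_%s_top"%n)[:1])
cv2.imwrite("pics/cmp.png",cv2.resize(np.hstack([b[225:300,345:425],a[225:300,345:425]]),None,fx=5,fy=5,interpolation=3))
```

```text
w1 cross rows [(142, -113), (146, 86), (151, -20), (155, 51)] cols [(199, -44), (224, -74), (228, 110)]
w1 square rows [(133, -77), (137, 54), (159, 44)] cols [(238, -52), (242, 20), (260, -35), (264, 66)]
w1 round rows [(133, -92), (137, 73), (160, 43)] cols [(274, -46), (278, 16), (301, 40)]
w1 long rows [(129, -98), (133, 72), (162, 60)] cols [(318, -112), (322, 77), (327, -17), (331, 52)]
w7 square rows [(46, -52), (50, 34), (76, -49), (80, 66)] cols [(236, -53), (240, 30), (264, -47), (268, 67)]
w7 round rows [(44, -31), (48, 14), (77, -38), (81, 56)] cols [(282, -56), (286, 38), (312, -16), (316, 43)]
long (np.int64(399), np.int64(271)) diff before/after 4.3 [{'position': [349.0, 271.5], 'confidence': 0.7}]
round (np.int64(389), np.int64(261)) diff before/after 32.5 []
square (np.int64(380), np.int64(252)) diff before/after 30.8 [{'position': [382.4, 254.5], 'confidence': 0.65}]
cross (np.int64(371), np.int64(243)) diff before/after 2.5 [{'position': [369.4, 248.1], 'confidence': 0.64}]
```

Run:
```python
from tgt import *
b=cv2.imread("pics/scene0.png");a=cv2.imread("pics/sc9.png"); c=capture("scene")
for n,y,z0,z1 in(("round",19,28,18.5),("square",-19,18.5,28)):
    q=[proj(c,PK+E('z',YAW)@np.array([-93.1,y,z]))[0] for z in(z0,z1)]; u,v=q[0].round().astype(int)
    T=b[v-4:v+5,u-5:u+6]; W=a[v-12:v+13,u-12:u+13]; m=cv2.matchTemplate(W,T,cv2.TM_SQDIFF); l=cv2.minMaxLoc(m)[2]
    print(n,"predicted shift",(q[1]-q[0]).round(1),"seen",(l[0]-7,l[1]-8))
```

```text
round predicted shift [-0.6  3.3] seen (-7, -8)
square predicted shift [ 0.5 -3.2] seen (-1, -3)
```

```bash
python3 -c "
from rig import *
print(finish_job())"
```

```text
the job is handed in; nothing more can be done
None
```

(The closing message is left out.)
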